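# Unlock a paper punch with a mallet and lift out its die

## Task

Use the mallet to knock the red release pin of the paper punch fully down, then stand the mallet back on its black rubber mat, head down, and let go of it. Then take the blue-handled die by its handle, lift it straight out and finish while still holding it, steady and level, with its underside about 10 cm above the punch's bed. Never push the pin with the gripper, and leave the other things on the counter where they are.

Things in the scene. Friction and masses are not known exactly. Their poses are not given: they have to be found in the camera images.
- press: Grey desktop paper punch, fixed. Base 200 (x) x 320 (y) x 40 mm; origin at the centre of its underside. The bed under the die is the base's top, z = 40. Along y runs the die's nest: rails 12 mm high. Dark latch housings at y = +-130 (60 x 46 mm, tops at z = 85); the pin is on the +y one. Rear housing (+x) to z = 69; a lever with black grip along x at y = -170, top z = 38.
- pin: Release pin, red round head 20 mm across, 6 thick, at x 0, y +132 mm of the punch. Origin: centre of the head's top face, z up. Up, as at the start, it is at z = 109 mm of the punch, 24 above the housing; fully down it has travelled 14 mm to a stop (z = 95). Lightly sprung, stiff: 6 to 9 N moves it and friction keeps it where it is driven. Going down it draws back both tongues.
- tongue_l: Brass latch tongue, 24 mm wide, 8 thick, reaching out of the +y latch housing over the die's end lug; its twin is at the -y end. They block the die until the pin is fully down. Origin: middle of its tip's lower edge.
- die: Steel die with blue handle, 0.38 to 0.77 kg, in the punch's nest on the bed (play 2.5 mm). Body 50 (x) x 180 (y) x 30 mm, end lugs 14 long, 14 high; origin at the centre of its underside, z up. Handle: bar along y, 14 mm wide in x, 16 tall, 110 long, its centre 70 mm above the origin, on 10 mm posts at y = +-46. It balances under the handle's middle.
- mallet: Mallet, 0.24 to 0.49 kg, standing head down on its mat. Black head with orange faces, 50 x 50 mm, 60 high; origin at the centre of the lower orange striking face, z up. Flat-sided wooden handle, level along -x from x = -25 to -148 mm, 20 mm wide in y, 24 tall, its axis 30 mm above the origin. Balances about 15 mm from the head's centre; stands by itself.
- mat: Black rubber mat, fixed, 220 (x) x 160 (y) x 4 mm thick; origin at the centre of its underside. The mallet stands on it.
- spare_die: Another die like the first, with a green handle, standing on the counter; leave alone. Origin at the centre of its underside.
- pen_cup: Red pen cup, 84 mm across, 150 mm high with its pens; leave alone. Origin at the centre of its underside.
- stapler: Blue and black stapler, 130 x 36 x 54 mm; leave alone. Origin at the centre of its underside.
- glue: Glue bottle with an orange cap, 44 mm across, 120 mm high; leave alone. Origin at the centre of its underside.
- tape: Yellow tape roll lying flat, 90 mm across, 30 mm high; leave alone. Origin at the centre of its underside.
- calculator: Black desk calculator, 140 x 90 x 21 mm; leave alone. Origin at the centre of its underside.
Not all that is in view belongs to the job. There is more than one size of the mallet; the one meant has the size given above.

How it is judged:
By the outcome, as a careful person would: the job done as asked, in the order asked, and still so for the second after the job is handed in, while the arm keeps its last pose, push and grip.
It also fails if it takes over 51 s, if anything falls off the work surface, if the arm or the gripper's body presses on something with over 40 N, if the wrist force passes 120 N, or if a joint passes its speed limit or range.

## Robot

A 6-joint arm with a two-finger parallel gripper is mounted at the origin on the work surface. World frame = base frame: x ahead of the robot, y to its left, z up, the work surface at z = 0. Lengths are in m, angles in rad, forces in N, time in s.
With the tool pointing down it reaches from about 0.275 to 0.775 m from the base axis. Payload 14.6 kg.
Tool frame: the origin (TCP) lies midway between the tips of the shut fingers; the grasp point (between the pads) lies 19 mm behind it (r.tcp_to_grasp is the distance from the TCP to the grasp point, in m); z points along the fingers, y is the direction in which the jaws open and shut (so a half turn about z gives the same grasp; the last joint's range is limited). The gripper opens to 85 mm and grips with 20 to 120 N. Pads are 22 mm wide; open, the fingers measure 114 mm over their backs; the gripper's body (76 mm by 85 mm) begins 54 mm behind the grasp point. The pads swing forward as they close: fully open they stand 13 mm farther back than shut.
Start: joints at [-1.35, 0.263, -0.048, 1.259, 0, 1.415], TCP at [0.193, -0.488, 0.207] pointing down, gripper open.
Joint ranges: [-2.65, 2.65], [-0.89, 1.7], [-1.18, 1.37], [-2.13, 2.11], [-1.35, 1.29], [-3.14, 3.14]. Speed limits (rad/s): [1.89, 1.89, 2.57, 2.79, 3.14, 3.14].

## Interface

Orientations are given as [roll, pitch, yaw] about the fixed x, y, z axes, in that order (R = Rz(yaw) Ry(pitch) Rx(roll)).
In Python, from plant import r gives the robot as it stands.
- The arm moves only by the tool send_rows, never from a script. Its argument "targets" is a list of rows, each a list of 5 numbers: the shift along the tool's x, y, z in m, then the turn about the tool's z in rad, then the closure, from 0 (fully open) to 1 (shut). In form: [[dx, dy, dz, roll, fingers], ...]. A call has 1 to 12 rows; each row is the pose to reach, as a shift and turn from the pose commanded when the call began, along the tool's axes at that moment; what a row does not reach only later rows make up. A row lasts 1/8 s, in which the tool goes at most 62.5 mm and 10.7 degrees, less where a joint would pass 70% of its speed; a pose out of reach is approached as far as the arm can. A call with a gripper value outside its range is refused whole. The fingers move at their own pace and stop on an object; the grip force is fixed at half the most. Time passes only in rows, so rows that repeat a pose let the fingers close. It gives the time, the measured TCP pose, the force and the opening at its end, in the units of the state.
- r.read_state(): the state, without advancing time (a new reading comes with each control period).
- r.snapshot(name): name is "scene" or "top"; returns the picture (480x640x3 uint8, red, green, blue); there is no depth.
- r.camera_model(name): a dict with "vfov" (degrees; the focal length in pixels is half the picture's height over the tangent of half this angle, whatever the lens; pixels are square), "cx", "cy" (the principal point, pixels), "camera_from_world" (4x4, takes a point from world to camera coordinates). Camera axes: x right, y up, looking along -z (the intrinsics and any distortion apply to the point x, -y, -z); pixel columns grow to the right and rows downward; lengths in m; the calibration is good to about 2 mm. A picture is of the moment at which its call begins. camera_model takes no time and is no camera call.
- r.job_done(): hands the job in, once; it reports no verdict.
The state is a dict: "t": time; "joints": joint angles; "joint_velocities": joint speeds; "tau": joint torques, N m; "eef_pos": TCP position; "orientation": TCP orientation; "force": force on the tool from outside, world axes, zero at the start; "moment": the same for the moment, N m; "opening": finger opening in m.
Only numpy, scipy, OpenCV 4.12 (cv2) and the standard library are available. Lean on these libraries where they do the work, as an engineer would, in place of code of your own. Each camera call takes 0.05 s, during which the arm holds its last target. There are 200 camera calls.

## Working session

There is one attempt and no reset: what is moved stays moved. The work goes in short steps, Python scripts to look and compute and a tool call to move; the robot and the scene stay as the last step left them, time stands still between calls to the robot, and variables do not carry over. Pictures are saved under pics/ and viewed, about 8 in all and at most 12, crops included, and the job is handed in when it is done.

Besides the shell and the picture viewer there is one more tool, called after "Call:" as name(argument=value, ...), one argument or row to a line, values as JSON. send_rows: Moves the arm, as the interface text tells. Its arguments: {"type":"object","properties":{"targets":{"type":"array","items":{"type":"array","items":{"type":"number"}}}},"required":["targets"]}

```bash
mkdir -p pics; python3 - <<'E'
from plant import r
import cv2
for n in ("scene","top"):
    cv2.imwrite(f"pics/{n}0.png",r.snapshot(n)[:,:,::-1])
    print(n,r.camera_model(n))
print(r.read_state())
E
```

```text
scene {'vfov': 47.202286747239, 'cx': 316.54231905542457, 'cy': 237.05478343857214, 'camera_from_world': array([[-0.5287066 ,  0.84880015,  0.00276539,  0.29283313],
       [-0.70486425, -0.44086128,  0.55570472,  0.39558112],
       [ 0.47290139,  0.29185553,  0.83137514, -1.97037895],
       [ 0.        ,  0.        ,  0.        ,  1.        ]])}
top {'vfov': 49.232247439748576, 'cx': 326.04025976709823, 'cy': 247.19939796217383, 'camera_from_world': array([[-0.00603465, -0.99986839, -0.01505964,  0.05449928],
       [ 0.99757802, -0.00706304,  0.06919693, -0.63404152],
       [-0.06929419, -0.01460559,  0.99748934, -1.43033266],
       [ 0.        ,  0.        ,  0.        ,  1.        ]])}
{'t': 0.1, 'joints': array([-1.35032300e+00,  2.63469306e-01, -4.88539531e-02,  1.25943703e+00,
        3.37609273e-06,  1.41550325e+00]), 'joint_velocities': array([-0.00147219, -0.0013948 ,  0.00237255, -0.00152895, -0.00225922,
       -0.00124659]), 'tau': array([ 4.37223556e-03, -6.38574600e+01,  3.85063291e+01,  9.95614857e-03,
       -1.31345391e-04,  4.09413730e-06]), 'eef_pos': array([ 0.19260563, -0.48809566,  0.20688337]), 'orientation': array([-3.14064082e+00, -1.52430869e-04,  3.75766326e-01]), 'force': array([-0.05677858, -0.18904929,  0.52004833]), 'moment': array([ 0.08469176, -0.00146482, -0.00195339]), 'opening': 0.085494844623092}
```

View pics/top0.png

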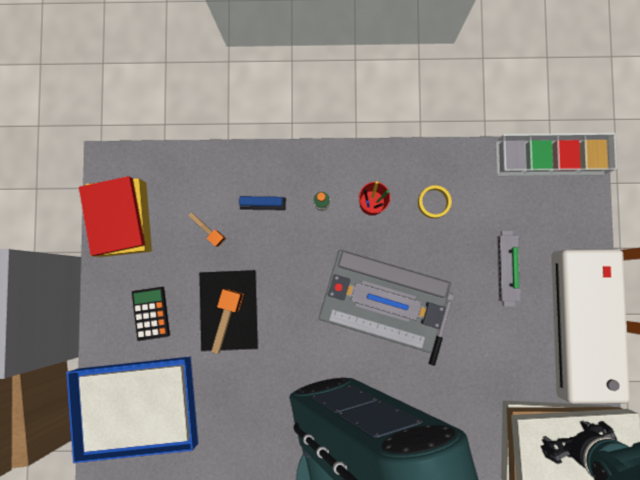

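View pics/scene0.png

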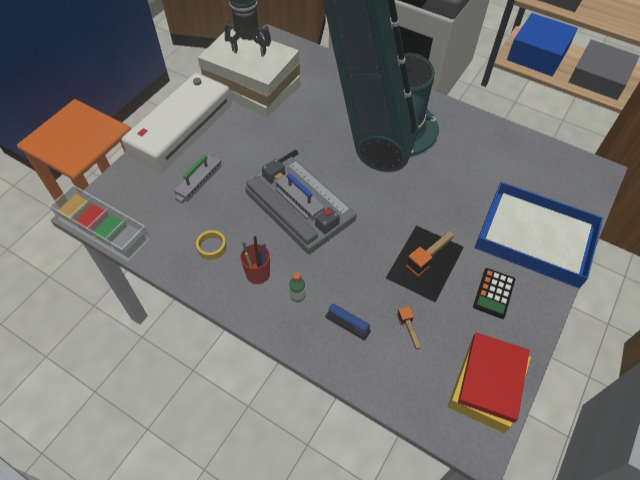

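The top view shows two candidates for the mallet: the one on the black mat at (229,300) and a smaller one lying at (213,237). I choose the one on the mat. The two candidates for the die are blue-handled in the punch at (388,300) and green-handled at (512,268). I choose the blue one. The red pin is at (339,287). Next I check with close crops.

```bash
python3 - <<'E'
import cv2,numpy as np
t=cv2.imread("pics/top0.png");s=cv2.imread("pics/scene0.png")
def crop(im,x0,y0,w,h,k): return cv2.resize(im[y0:y0+h,x0:x0+w],None,fx=k,fy=k,interpolation=cv2.INTER_CUBIC)
a=np.zeros((600,800,3),np.uint8)
m=crop(t,190,260,80,100,6); a[:600,:480]=m
m=crop(s,385,220,80,80,4); a[:320,480:800]=m
cv2.imwrite("pics/c1.png",a)
cv2.imwrite("pics/c2.png",crop(t,312,242,155,120,5))
E
```

```text
(no output)
```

View pics/c1.png

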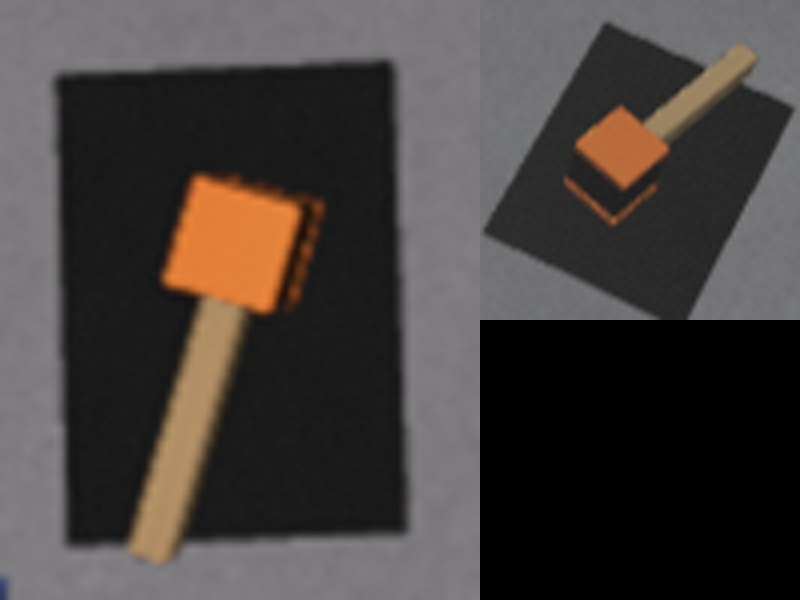

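View pics/c2.png

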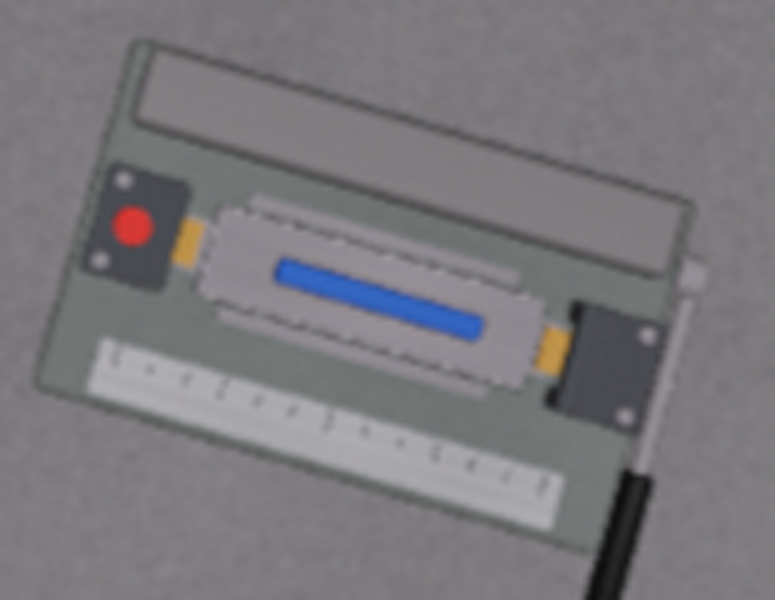

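The crops show the full-size mallet (head top centre at crop (233,244), handle end (151,554)), the pin at (134,227) and the blue handle from (277,270) to (482,327). Now I fit the poses.

```bash
cat >h.py <<'E'
import numpy as np
from plant import r
from scipy.optimize import least_squares
def proj(n,P):
    m=r.camera_model(n);f=240/np.tan(np.radians(m["vfov"]/2));T=m["camera_from_world"]
    c=np.atleast_2d(P)@T[:3,:3].T+T[:3,3]
    return np.c_[m["cx"]-f*c[:,0]/c[:,2], m["cy"]+f*c[:,1]/c[:,2]]
def place(p,L):
    c,s=np.cos(p[2]),np.sin(p[2]);L=np.asarray(L,float)
    return np.c_[p[0]+c*L[:,0]-s*L[:,1],p[1]+s*L[:,0]+c*L[:,1],L[:,2]]
def fit(n,L,px,p0):
    q=least_squares(lambda p:(proj(n,place(p,L))-px).ravel(),p0)
    return q.x,np.round(q.fun.reshape(-1,2),1)
def unc(d,k,x0,y0): return (np.array(d,float)+.5)/k-.5+[x0,y0]
E
python3 - <<'E'
from h import *
u1=lambda d:unc(d,6,190,260); u2=lambda d:unc(d,5,312,242)
print("mallet head",*fit("top",[[.025,.025,.064],[.025,-.025,.064],[-.025,-.025,.064],[-.025,.025,.064]],u1([(195,175),(303,205),(271,312),(163,283)]),[.5,.25,-.2]))
print("mallet all",*fit("top",[[.025,.025,.064],[.025,-.025,.064],[-.025,-.025,.064],[-.025,.025,.064],[-.148,.01,.046],[-.148,-.01,.046]],u1([(195,175),(303,205),(271,312),(163,283),(128,547),(173,563)]),[.5,.25,-.2]))
print("mat",*fit("top",[[.11,.08,.004],[.11,-.08,.004],[-.11,-.08,.004],[-.11,.08,.004]],u1([(57,76),(391,63),(407,531),(68,545)]),[.5,.25,0]))
pr=[[.1,.16,.04],[-.1,.16,.04],[-.1,-.16,.04],[0,.132,.109]]
p,e=fit("top",pr,u2([(137,40),(38,385),(592,552),(134,227)]),[.5,-.1,-.2]);print("press",p,e)
print("pin",place(p,[[0,.132,.109]]), "res in scene px of pin",proj("scene",place(p,[[0,.132,.109]])))
print("die",*fit("top",[[0,.055,.118],[0,-.055,.118]],u2([(276,270),(484,328)]),[.5,-.1,-.2]))
print("pin alone",fit("top",[[0,0,.109]],u2([(134,227)]),[.5,-.1,0])[0])
q,_=fit("top",[[.025,.025,.064],[.025,-.025,.064],[-.025,-.025,.064],[-.025,.025,.064],[-.148,.01,.046],[-.148,-.01,.046]],u1([(195,175),(303,205),(271,312),(163,283),(128,547),(173,563)]),[.5,.25,-.2])
print("mallet scene",proj("scene",place(q,[[.025,.025,.064],[.025,-.025,.064],[-.025,-.025,.064],[-.025,.025,.064]])), "seen",unc([(620-480,105),(668-480,147),(626-480,188),(577-480,148)],4,385,220))
E
```

```text
mallet head [ 0.49085017  0.3124838  -0.27727225] [[ 0.  -0.1]
 [-0.1 -0.1]
 [-0.   0.2]
 [ 0.1 -0. ]]
mallet all [ 0.49170001  0.31223153 -0.27819199] [[ 0.1 -0.4]
 [-0.  -0.4]
 [ 0.1 -0.1]
 [ 0.2 -0.4]
 [ 0.   1. ]
 [-0.4  0.3]]
mat [0.46178763 0.32549293 0.03551691] [[-0.6 -0.4]
 [ 0.6 -0.7]
 [ 0.4  0.5]
 [-0.5  0.5]]
press [ 0.48744171 -0.10862422 -0.29298994] [[-0.4 -1.1]
 [-1.3  0.4]
 [ 1.7  1. ]
 [-0.  -0.3]]
pin [[0.52556543 0.01775055 0.109     ]] res in scene px of pin [[326.78884752 210.74699272]]
die [ 0.48716071 -0.10820429 -0.2773162 ] [[ 0.1  0. ]
 [-0.1 -0. ]]
pin alone [0.524694   0.01764572 0.        ]
mallet scene [[419.95645554 265.82765175]
 [407.06698954 254.82055108]
 [418.64035847 245.13597668]
 [431.52740279 255.88882724]] seen [[419.625 245.875]
 [431.625 256.375]
 [421.125 266.625]
 [408.875 256.625]]
```

```bash
cat >>h.py <<'E'
from scipy.spatial.transform import Rotation as Ro
def go(p,yaw):
    s=r.read_state();R=Ro.from_euler("xyz",s["orientation"]).as_matrix()
    d=R.T@(np.array(p)-s["eef_pos"]);w=(s["orientation"][2]-yaw+np.pi)%(2*np.pi)-np.pi
    print("t",round(s["t"],2),"pos",s["eef_pos"].round(4),"rpy",s["orientation"].round(4),"F",s["force"].round(2),"open",round(s["opening"],4),"-> d",d.round(4),"roll",round(w,4))
E
python3 - <<'E'
from h import *
go([.34,0,.25],1.6)
go([.4502,.3238,.15],np.pi-.278)
E
```

```text
t 0.1 pos [ 0.1926 -0.4881  0.2069] rpy [-3.1406e+00 -2.0000e-04  3.7580e-01] F [-0.06 -0.19  0.52] open 0.0855 -> d [ 0.3162 -0.4    -0.0427] roll -1.2242
t 0.1 pos [ 0.1926 -0.4881  0.2069] rpy [-3.1406e+00 -2.0000e-04  3.7580e-01] F [-0.06 -0.19  0.52] open 0.0855 -> d [ 0.5376 -0.6607  0.0576] roll -2.4878
```

Call:
send_rows(
  targets=[
    [0.04,-0.05,-0.043,-0.15,0],
    [0.08,-0.1,-0.043,-0.3,0],
    [0.12,-0.15,-0.043,-0.48,0],
    [0.16,-0.2,-0.043,-0.66,0],
    [0.2,-0.25,-0.043,-0.84,0],
    [0.24,-0.3,-0.043,-1.02,0],
    [0.28,-0.35,-0.043,-1.2,0],
    [0.316,-0.4,-0.043,-1.38,0],
    [0.36,-0.44,-0.043,-1.56,0],
    [0.4,-0.49,-0.043,-1.74,0],
    [0.44,-0.54,-0.043,-1.92,0],
    [0.48,-0.59,-0.043,-2.1,0],
  ],
)

```text
t: 1.6
eef_pos: [0.4081, 0.1921, 0.2502]
orientation: [-3.142, 0.0, 2.444]
force: [1.1, -1.8, 0.4]
opening: 0.085
```

```bash
python3 -c "
from h import *
go([.4502,.3238,.11],np.pi-.278)"
```

```text
t 1.6 pos [0.4081 0.1921 0.2502] rpy [-3.1415e+00  2.0000e-04  2.4441e+00] F [ 1.15 -1.77  0.36] open 0.085 -> d [0.0523 0.1279 0.1402] roll -0.4195
```

Call:
send_rows(
  targets=[
    [0.02,0.05,0.03,-0.15,0],
    [0.03,0.09,0.06,-0.3,0],
    [0.04,0.11,0.1,-0.4,0],
    [0.04,0.11,0.12,-0.4,0],
    [0.04,0.11,0.12,-0.4,0],
    [0.04,0.11,0.12,-0.4,0],
  ],
)

```text
t: 2.35
eef_pos: [0.4491, 0.2995, 0.1312]
orientation: [3.141, 0.001, 2.837]
force: [-0.3, 0.3, -0.0]
opening: 0.0854
```

```bash
python3 -c "
from h import *
go([.4502,.3238,.015],np.pi-.278)
import cv2
a=r.snapshot('top')[210:390,150:330,::-1];b=r.snapshot('scene')[160:320,350:530,::-1]
c=np.zeros((600,800,3),np.uint8)
c[:400,:400]=cv2.resize(a,(400,400),interpolation=2);c[:356,400:]=cv2.resize(b,(400,356),interpolation=2);cv2.imwrite('pics/n1.png',c)"
```

```text
t 2.35 pos [0.4491 0.2995 0.1312] rpy [3.141e+00 7.000e-04 2.837e+00] F [-0.34  0.26 -0.04] open 0.0854 -> d [0.0064 0.0234 0.1162] roll -0.0266
```

View pics/n1.png

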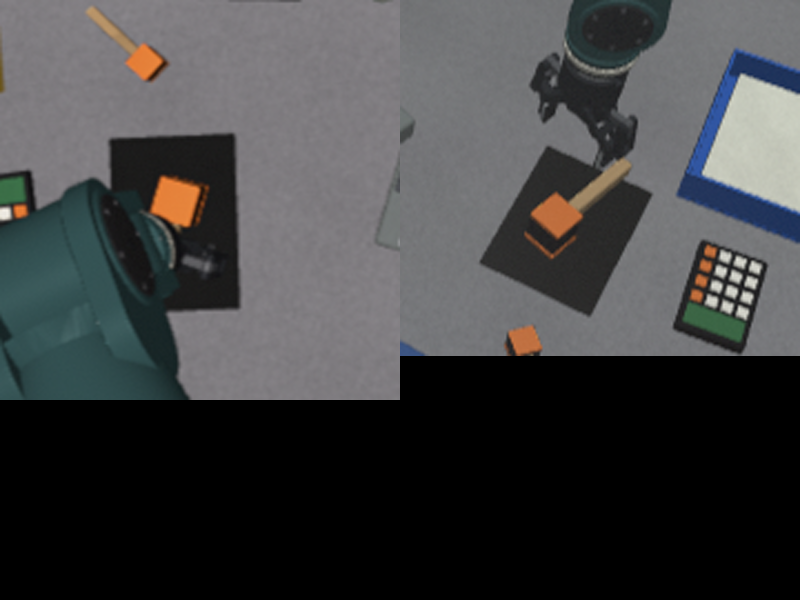

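The picture shows the gripper above the handle at (600,150) with the jaws across it. The remaining offset is small, so I descend and grip.

Call:
send_rows(
  targets=[
    [0.0064,0.0234,0.03,-0.027,0],
    [0.0064,0.0234,0.07,-0.027,0],
    [0.0064,0.0234,0.1,-0.027,0],
    [0.0064,0.0234,0.116,-0.027,0],
    [0.0064,0.0234,0.116,-0.027,0],
    [0.0064,0.0234,0.116,-0.027,0.4],
    [0.0064,0.0234,0.116,-0.027,0.7],
    [0.0064,0.0234,0.116,-0.027,1],
    [0.0064,0.0234,0.116,-0.027,1],
    [0.0064,0.0234,0.116,-0.027,1],
    [0.0064,0.0234,0.116,-0.027,1],
    [0.0064,0.0234,0.116,-0.027,1],
  ],
)

```text
t: 3.95
eef_pos: [0.4501, 0.3241, 0.0149]
orientation: [3.141, 0.001, 2.864]
force: [-0.5, 0.5, 6.5]
opening: 0.0177
```

```bash
python3 -c "
from h import *
go([.4502,.3238,.18],np.pi-.278)"
```

```text
t 3.95 pos [0.4501 0.3241 0.0149] rpy [3.1408e+00 7.0000e-04 2.8644e+00] F [-0.55  0.45  6.47] open 0.0177 -> d [-3.000e-04 -1.000e-04 -1.651e-01] roll 0.0008
```

Call:
send_rows(
  targets=[
    [0,0,-0.01,0,1],
    [0,0,-0.03,0,1],
    [0,0,-0.06,0,1],
    [0,0,-0.1,0,1],
    [0,0,-0.14,0,1],
    [0,0,-0.165,0,1],
    [0,0,-0.175,0,1],
    [0,0,-0.175,0,1],
  ],
)

```text
t: 4.95
eef_pos: [0.4497, 0.3238, 0.1892]
orientation: [3.142, 0.0, 2.864]
force: [-0.4, -0.7, -3.9]
opening: 0.0179
```

```bash
python3 -c "
from h import *
# pin (0.525,0.0177) at mallet x=-8 -> grasp 35mm along tool x (mallet -x)
u=np.array([-.9615,.2746])
g=np.array([.525,.0177])+.035*u
go([*g,.19],np.pi-.278)
import cv2
s=r.read_state();print(s['moment'])
a=r.snapshot('top')[210:390,150:330,::-1];b=r.snapshot('scene')[130:290,350:530,::-1]
c=np.zeros((400,800,3),np.uint8)
c[:400,:400]=cv2.resize(a,(400,400),interpolation=2);c[:356,400:]=cv2.resize(b,(400,356),interpolation=2);cv2.imwrite('pics/n2.png',c)"
```

```text
t 4.95 pos [0.4497 0.3238 0.1892] rpy [3.1416 0.     2.8644] F [-0.36 -0.66 -3.86] open 0.0179 -> d [-0.1212 -0.2738 -0.0008] roll 0.0008
[ 0.00039851  0.11378393 -0.075927  ]
```

View pics/n2.png

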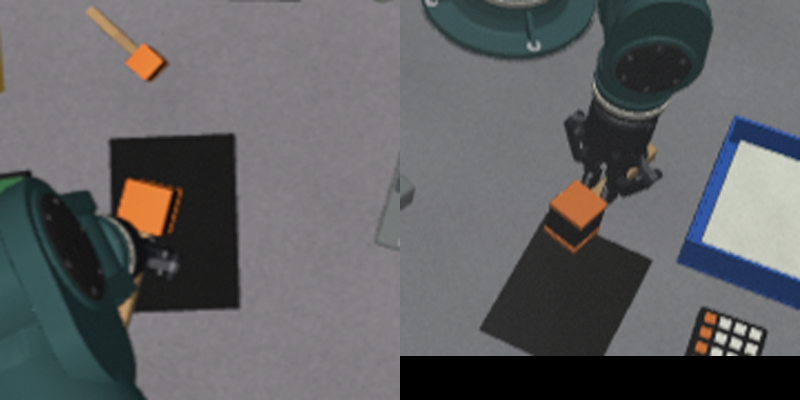

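The picture shows the mallet held level: head top centre at about crop (146,207), mat clear beneath it. Next is the move over the pin.

Call:
send_rows(
  targets=[
    [-0.005,-0.012,0,0,1],
    [-0.018,-0.04,0,0,1],
    [-0.035,-0.08,0,0,1],
    [-0.053,-0.12,0,0,1],
    [-0.07,-0.16,0,0,1],
    [-0.088,-0.2,0,0,1],
    [-0.105,-0.24,0,0,1],
    [-0.115,-0.262,0,0,1],
    [-0.12,-0.272,0,0,1],
    [-0.121,-0.274,0,0,1],
    [-0.121,-0.274,0,0,1],
    [-0.121,-0.274,0,0,1],
  ],
)

```text
t: 6.55
eef_pos: [0.4909, 0.0279, 0.1892]
orientation: [3.142, -0.0, 2.865]
force: [0.1, -0.8, -3.2]
opening: 0.0182
```

```bash
python3 -c "
from h import *
print(fit('top',[[0,0,.239]],unc([(146.5,207)],400/180,150,210),[.5,.3,0])[0], 'expected', np.array([.4497,.3238])-.043*np.array([-.9615,.2746]))
u=np.array([-.9615,.2746])
g=np.array([.525,.0177])+.035*u
go([*g,.125],np.pi-.278)
import cv2
a=r.snapshot('top')[210:390,270:450,::-1];b=r.snapshot('scene')[120:280,230:410,::-1]
c=np.zeros((400,800,3),np.uint8)
c[:400,:400]=cv2.resize(a,(400,400),interpolation=2);c[:356,400:]=cv2.resize(b,(400,356),interpolation=2);cv2.imwrite('pics/n3.png',c)"
```

```text
[0.49008544 0.30727642 0.        ] expected [0.4910445 0.3119922]
t 6.55 pos [0.4909 0.0279 0.1892] rpy [ 3.1415e+00 -2.0000e-04  2.8655e+00] F [ 0.06 -0.81 -3.18] open 0.0182 -> d [-0.0006 -0.0004  0.0642] roll 0.0019
```

View pics/n3.png

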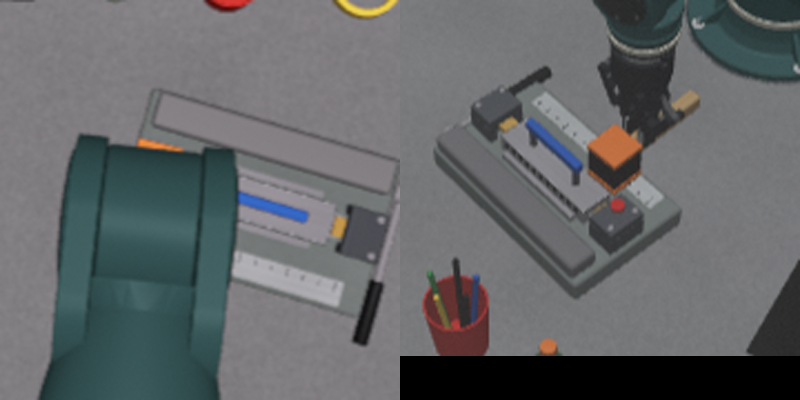

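The head is above the pin (scene crop (615,205)) with clearance. I descend to near contact, then press in small steps.

Call:
send_rows(
  targets=[
    [0,0,0.015,0,1],
    [0,0,0.035,0,1],
    [0,0,0.05,0,1],
    [0,0,0.06,0,1],
    [0,0,0.064,0,1],
    [0,0,0.066,0,1],
    [0,0,0.066,0,1],
  ],
)

```text
t: 7.52
eef_pos: [0.4913, 0.0272, 0.1236]
orientation: [3.141, 0.0, 2.864]
force: [0.6, -0.0, -2.8]
opening: 0.0178
```

Call:
send_rows(
  targets=[
    [0,0,0.003,0,1],
    [0,0,0.006,0,1],
    [0,0,0.009,0,1],
    [0,0,0.012,0,1],
    [0,0,0.012,0,1],
  ],
)

```text
t: 8.15
eef_pos: [0.4913, 0.0271, 0.1111]
orientation: [3.142, 0.0, 2.864]
force: [0.9, 0.2, -0.1]
opening: 0.0181
```

Call:
send_rows(
  targets=[
    [0,0,0.002,0,1],
    [0,0,0.004,0,1],
    [0,0,0.005,0,1],
    [0,0,0.005,0,1],
  ],
)

```text
t: 8.65
eef_pos: [0.4912, 0.0272, 0.1062]
orientation: [3.142, 0.0, 2.864]
force: [-0.2, 0.8, 1.3]
opening: 0.0183
```

Call:
send_rows(
  targets=[
    [0,0,0.001,0,1],
    [0,0,0.002,0,1],
    [0,0,0.002,0,1],
  ],
)

```text
t: 9.02
eef_pos: [0.4906, 0.0273, 0.105]
orientation: [3.142, -0.0, 2.865]
force: [-10.9, 1.7, 20.6]
opening: 0.0177
```

```bash
python3 -c "
from h import *
go([.4913,.0271,.1],np.pi-.278);print(r.read_state()['moment'])
import cv2
b=r.snapshot('scene')[160:280,230:370,::-1]
cv2.imwrite('pics/n4.png',cv2.resize(b,None,fx=5,fy=5,interpolation=2))"
```

```text
t 9.03 pos [0.4906 0.0273 0.105 ] rpy [ 3.1415e+00 -1.0000e-04  2.8646e+00] F [-10.9    1.71  20.61] open 0.0177 -> d [-0.0007 -0.      0.005 ] roll 0.001
[ 0.33630627  1.70428919 -0.02338538]
```

View pics/n4.png

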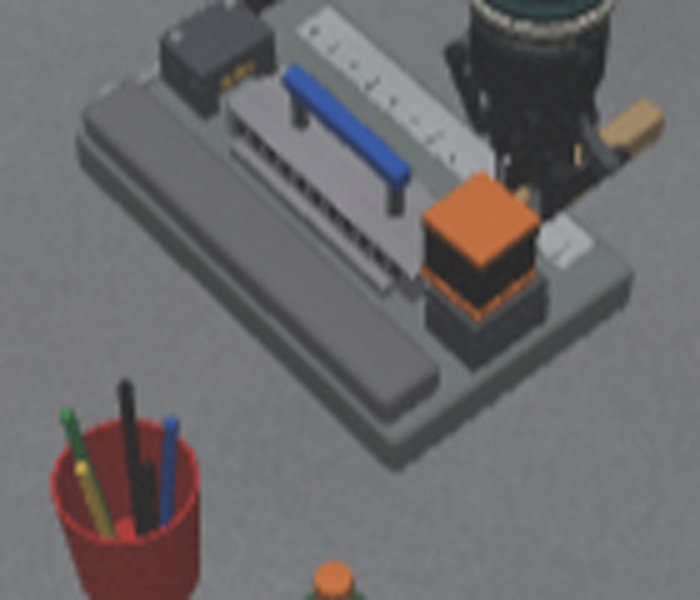

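The picture shows the head seated on the pin and the far tongue drawn back (230,75). The force jumped to about 24 N at the expected 14 mm stop, so the pin is down. I lift and return the mallet to its mat.

Call:
send_rows(
  targets=[
    [0,0,-0.005,0,1],
    [0,0,-0.02,0,1],
    [0,0,-0.05,0,1],
    [0,0,-0.08,0,1],
    [0.008,0.018,-0.085,0,1],
    [0.025,0.058,-0.085,0,1],
    [0.042,0.098,-0.085,0,1],
    [0.06,0.138,-0.085,0,1],
    [0.078,0.178,-0.085,0,1],
    [0.095,0.218,-0.085,0,1],
    [0.11,0.25,-0.085,0,1],
    [0.118,0.268,-0.085,0,1],
  ],
)

```text
t: 10.58
eef_pos: [0.4504, 0.3186, 0.1888]
orientation: [-3.141, -0.001, 2.866]
force: [-0.3, -0.5, -3.3]
opening: 0.0182
```

Call:
send_rows(
  targets=[
    [0.003,0.006,0,0,1],
    [0.003,0.006,0,0,1],
    [0.003,0.006,0,0,1],
  ],
)

```text
t: 10.95
eef_pos: [0.4499, 0.3229, 0.1893]
orientation: [-3.141, 0.0, 2.863]
force: [-0.2, -1.0, -2.4]
opening: 0.0177
```

```bash
python3 -c "
from h import *
go([.4501,.3241,.017],np.pi-.278);print(r.read_state()['moment'])
import cv2
a=r.snapshot('top')[240:330,310:400,::-1];b=r.snapshot('scene')[140:290,270:470,::-1]
c=np.zeros((400,800,3),np.uint8)
c[:360,:360]=cv2.resize(a,(360,360),interpolation=2);c[:330,360:]=cv2.resize(b,(440,330),interpolation=2);cv2.imwrite('pics/n5.png',c)"
```

```text
t 10.95 pos [0.4499 0.3229 0.1893] rpy [-3.1413e+00  1.0000e-04  2.8635e+00] F [-0.25 -0.98 -2.41] open 0.0177 -> d [0.0002 0.0012 0.1723] roll -0.0001
[ 0.03593027  0.05754251 -0.01603697]
```

View pics/n5.png

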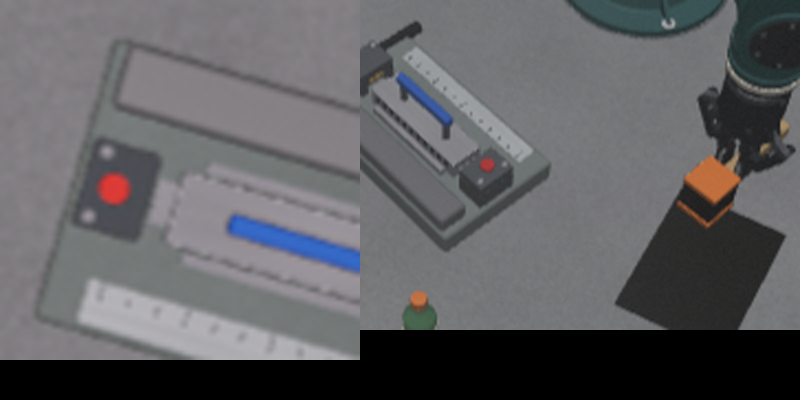

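The pin is low on its housing, at (487,165) in the scene crop. The brass is gone at (165,200), so the tongues are drawn back. The mallet hangs level over the mat, and I set it down now.

Call:
send_rows(
  targets=[
    [0,0.001,0.02,0,1],
    [0,0.001,0.06,0,1],
    [0,0.001,0.1,0,1],
    [0,0.001,0.135,0,1],
    [0,0.001,0.155,0,1],
    [0,0.001,0.165,0,1],
    [0,0.001,0.17,0,1],
    [0,0.001,0.172,0,1],
    [0,0.001,0.172,0,1],
  ],
)

```text
t: 12.18
eef_pos: [0.4503, 0.3249, 0.0178]
orientation: [3.141, 0.001, 2.864]
force: [-0.9, -0.2, -3.1]
opening: 0.0178
```

Call:
send_rows(
  targets=[
    [0,0,0.001,0,1],
    [0,0,0.002,0,1],
    [0,0,0.002,0,1],
  ],
)

```text
t: 12.55
eef_pos: [0.45, 0.3248, 0.0153]
orientation: [3.141, 0.0, 2.865]
force: [-0.0, -0.3, -2.5]
opening: 0.0177
```

Call:
send_rows(
  targets=[
    [0,0,0.001,0,1],
    [0,0,0.001,0,1],
  ],
)

```text
t: 12.8
eef_pos: [0.45, 0.3249, 0.0149]
orientation: [3.141, 0.0, 2.865]
force: [-3.3, -0.3, 8.0]
opening: 0.0178
```

Call:
send_rows(
  targets=[
    [0,0,0.0007,0,1],
    [0,0,0.0007,0,1],
  ],
)

```text
t: 13.05
eef_pos: [0.4498, 0.325, 0.0147]
orientation: [3.141, 0.0, 2.865]
force: [-7.7, -1.4, 19.1]
opening: 0.018
```

Call:
send_rows(
  targets=[
    [0,0,-0.001,0,1],
    [0,0,-0.001,0,0.7],
    [0,0,-0.001,0,0.5],
    [0,0,-0.001,0,0.2],
    [0,0,-0.001,0,0],
    [0,0,-0.001,0,0],
    [0,0,-0.001,0,0],
  ],
)

```text
t: 13.92
eef_pos: [0.4499, 0.3248, 0.0146]
orientation: [-3.142, -0.0, 2.865]
force: [0.5, -0.6, 0.5]
opening: 0.0854
```

Call:
send_rows(
  targets=[
    [0,0,-0.02,0,0],
    [0,0,-0.06,0,0],
    [0,0,-0.11,0,0],
    [0,0,-0.16,0,0],
    [0,0,-0.19,0,0],
    [0,0,-0.19,0,0],
  ],
)

```text
t: 14.68
eef_pos: [0.4509, 0.3253, 0.2066]
orientation: [3.139, 0.003, 2.864]
force: [0.4, -0.6, 0.7]
opening: 0.0856
```

```bash
python3 -c "
from h import *
go([.4872,-.1082,.2],1.293)
go([.4872,-.1082,.2],1.293-np.pi)
print(r.read_state()['joints'].round(3))
import cv2
cv2.imwrite('pics/n6raw.png',r.snapshot('scene')[:,:,::-1])"
```

```text
t 14.68 pos [0.4509 0.3253 0.2066] rpy [3.1390e+00 2.7000e-03 2.8644e+00] F [ 0.39 -0.58  0.66] open 0.0856 -> d [-0.1535 -0.407   0.006 ] roll 1.5714
t 14.68 pos [0.4509 0.3253 0.2066] rpy [3.1390e+00 2.7000e-03 2.8644e+00] F [ 0.39 -0.58  0.66] open 0.0856 -> d [-0.1535 -0.407   0.006 ] roll -1.5701
[0.478 0.314 0.024 1.277 0.    0.756]
```

Call:
send_rows(
  targets=[
    [-0.006,-0.016,0,0.1,0],
    [-0.018,-0.05,0,0.25,0],
    [-0.033,-0.09,0,0.4,0],
    [-0.05,-0.135,0,0.55,0],
    [-0.067,-0.18,0,0.7,0],
    [-0.085,-0.225,0,0.85,0],
    [-0.102,-0.27,0,1.0,0],
    [-0.12,-0.315,0,1.15,0],
    [-0.135,-0.355,0,1.3,0],
    [-0.146,-0.387,0,1.45,0],
    [-0.152,-0.402,0,1.55,0],
    [-0.1535,-0.407,0,1.571,0],
  ],
)

```text
t: 16.23
eef_pos: [0.4857, -0.1093, 0.2033]
orientation: [-3.14, -0.0, 1.292]
force: [-0.3, 0.1, -0.6]
opening: 0.0854
```

Call:
send_rows(
  targets=[
    [0,0,0.02,0,0],
    [0,0,0.03,0,0],
    [0,0,0.03,0,0],
    [0,0,0.03,0,0],
  ],
)

```text
t: 16.73
eef_pos: [0.4864, -0.1085, 0.175]
orientation: [3.141, -0.0, 1.294]
force: [1.3, 0.8, 0.3]
opening: 0.0854
```

```bash
python3 -c "
from h import *
go([.4872,-.1082,.091],1.293)
import cv2
a=r.snapshot('scene')[:,:,::-1]
c=np.zeros((600,800,3),np.uint8)
c[:480,:]=cv2.resize(a[150:270,230:430],(800,480),interpolation=2)
c[480:,:200]=cv2.resize(a[220:310,380:500],(200,120))
c[480:,200:400]=cv2.resize(r.snapshot('top')[240:360,190:310,::-1],(200,120))
cv2.imwrite('pics/n6.png',c)"
```

```text
t 16.73 pos [ 0.4864 -0.1085  0.175 ] rpy [ 3.1411 -0.      1.2943] F [1.27 0.79 0.25] open 0.0854 -> d [0.0005 0.0006 0.084 ] roll 0.0013
```

View pics/n6.png

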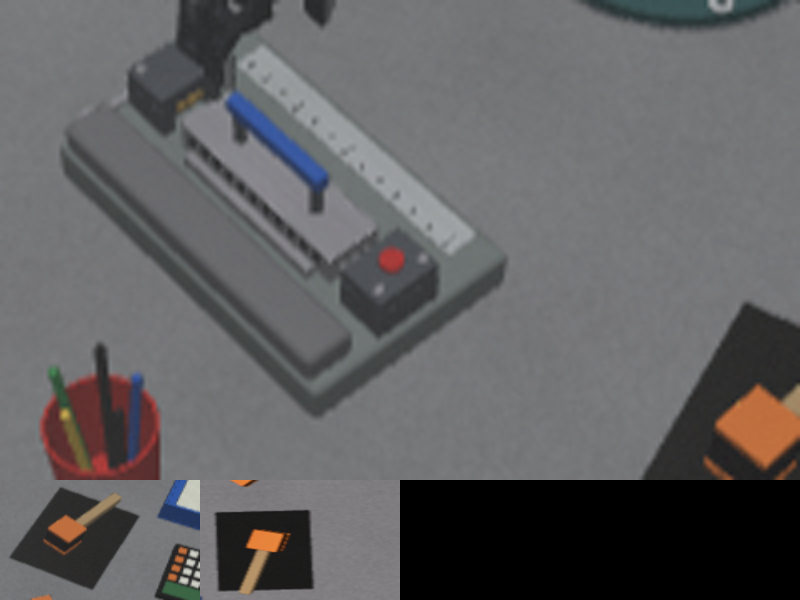

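The mallet stands on its mat, the pin sits low, and the jaws straddle the blue handle's middle. I descend and grip.

Call:
send_rows(
  targets=[
    [0.0005,0.0006,0.015,0,0],
    [0.0005,0.0006,0.04,0,0],
    [0.0005,0.0006,0.065,0,0],
    [0.0005,0.0006,0.08,0,0],
    [0.0005,0.0006,0.084,0,0],
    [0.0005,0.0006,0.084,0,0.4],
    [0.0005,0.0006,0.084,0,0.7],
    [0.0005,0.0006,0.084,0,1],
    [0.0005,0.0006,0.084,0,1],
    [0.0005,0.0006,0.084,0,1],
    [0.0005,0.0006,0.084,0,1],
    [0.0005,0.0006,0.084,0,1],
  ],
)

```text
t: 18.32
eef_pos: [0.4867, -0.1083, 0.091]
orientation: [-3.141, 0.0, 1.293]
force: [-2.9, 0.6, 7.0]
opening: 0.0113
```

```bash
python3 -c "
from h import *
go([.4872,-.1082,.191],1.293);print(r.read_state()['moment'])"
```

```text
t 18.32 pos [ 0.4867 -0.1083  0.091 ] rpy [-3.1415e+00  1.0000e-04  1.2933e+00] F [-2.87  0.61  6.99] open 0.0113 -> d [ 0.0002  0.0004 -0.1   ] roll 0.0003
[ 0.21388703  0.70137176 -0.17073163]
```

Call:
send_rows(
  targets=[
    [0,0,-0.002,0,1],
    [0,0,-0.004,0,1],
    [0,0,-0.006,0,1],
    [0,0,-0.008,0,1],
    [0,0,-0.008,0,1],
  ],
)

```text
t: 18.95
eef_pos: [0.4871, -0.1084, 0.0987]
orientation: [3.141, 0.0, 1.293]
force: [0.9, -0.4, -5.8]
opening: 0.0111
```

The force reads 5.8 N, which is the die's own weight, so it is free. I lift straight to 10 cm.

Call:
send_rows(
  targets=[
    [0,0,-0.006,0,1],
    [0,0,-0.016,0,1],
    [0,0,-0.03,0,1],
    [0,0,-0.046,0,1],
    [0,0,-0.062,0,1],
    [0,0,-0.076,0,1],
    [0,0,-0.086,0,1],
    [0,0,-0.091,0,1],
    [0,0,-0.092,0,1],
    [0,0,-0.092,0,1],
    [0,0,-0.092,0,1],
    [0,0,-0.092,0,1],
  ],
)

```text
t: 20.45
eef_pos: [0.4869, -0.1083, 0.1904]
orientation: [-3.141, -0.0, 1.293]
force: [0.0, 0.6, -4.2]
opening: 0.011
```

```bash
python3 -c "
from h import *
go([.4872,-.1082,.191],1.293);print(r.read_state()['moment'])
import cv2
a=r.snapshot('scene')[:,:,::-1]
cv2.imwrite('pics/n7.png',cv2.resize(a[80:300,180:480],(800,587),interpolation=2))"
```

```text
t 20.45 pos [ 0.4869 -0.1083  0.1904] rpy [-3.1412e+00 -1.0000e-04  1.2935e+00] F [ 0.02  0.56 -4.23] open 0.011 -> d [ 0.0002  0.0003 -0.0006] roll 0.0005
[ 0.00159865 -0.00923751  0.01205521]
```

View pics/n7.png

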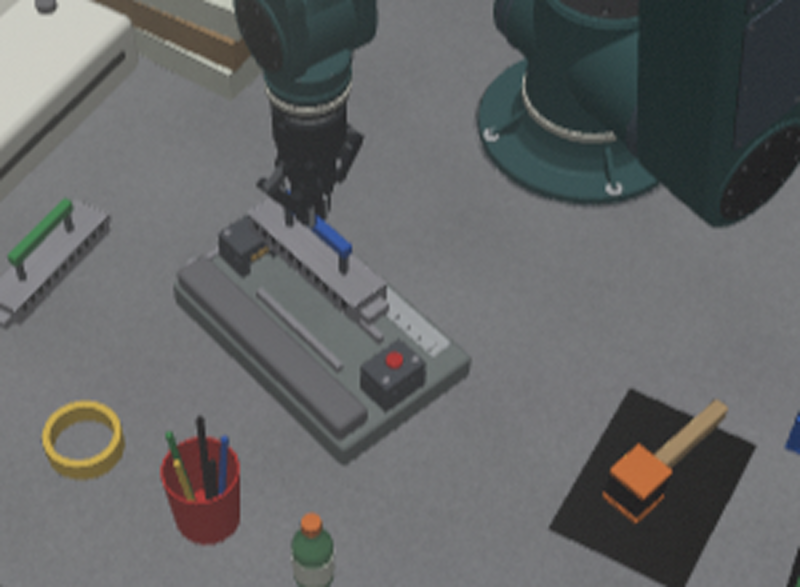

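The die hangs level above an empty nest, the mallet stands on its mat at (640,475), and the other things in this view are in place. I hand the job in.

```bash
python3 -c "
from plant import r
print(r.job_done())"
```

```text
the job is handed in; nothing more can be done
None
```

I pushed the red pin down with the mallet and stood the mallet back head down on its mat. I then lifted the blue-handled die straight out and handed the job in at about 20.5 s, still holding it.

- **Pin:** it was pressed down steadily with the mallet face rather than struck. The push stopped firm, with the force rising by about 20 N, at the height expected for 14 mm of travel, and the pictures show both tongues drawn back. The travel itself was not measured more closely than that.
- **Mallet:** the last picture shows it upright on the mat, about where it started, with the gripper clear of it.
- **Die:** by the gripper's height, which rose 99 mm from where it gripped, the underside is about 99 mm above the bed. It hangs level and steady, with almost no turning moment at the wrist.
- **Other things:** nothing else appears moved in the last close-up, which does not show the stapler, the calculator and some others. I did not compare them against the first pictures.
- **Readings that disagreed:** the finger opening read 2 to 3 mm less than the stated handle widths on both grips. One mid-carry camera estimate of the mallet head was about 5 mm off from the arm's own position. Neither caused trouble.

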